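Clamp the glued-up mallet head: four clicks and hold

ROBOT

A 6-joint arm with a two-finger parallel gripper is mounted at the origin on the work surface. World frame = base frame: x ahead of the robot, y to its left, z up, the work surface at z = 0. Lengths are in mm, angles in rad, forces in N, time in s.
With the tool pointing down it reaches from about 350 to 725 mm from the base axis. Payload 4.3 kg.
Tool frame: the origin (TCP) lies midway between the tips of the shut fingers; the grasp point (between the pads) lies 19 mm behind it; z points along the fingers, y is the line along which they close (so a half turn about z gives the same grasp; the last joint's range is limited). The gripper opens to 85 mm and grips with 20 to 120 N. Pads are 22 mm wide; open, the fingers measure 114 mm over their backs; the gripper's body (76 mm by 85 mm) begins 54 mm behind the grasp point. The pads swing forward as they close: fully open they stand 13 mm farther back than shut.
Start: joints at [-0.11, 0.377, 0.081, 1.274, 0, 1.46], TCP at [575.036, 0.002, 231.329] pointing down, gripper open.
Joint ranges: [-2.72, 2.72], [-0.84, 1.66], [-1.02, 1.22], [-1.77, 2.12], [-1.37, 1.28], [-3.14, 3.14]. Speed limits (rad/s): [2.57, 2.57, 3.14, 3.14, 3.14, 3.14].

INTERFACE

Orientations are given as a rotation vector (axis times angle).
In Python, from bench import manip gives the robot as it stands. The module is installed in compiled form; this text tells all that it offers.
- The arm moves only by the tool send_rows, never from a script. Its arguments are lists of equal length, an entry for each row: "claw": the opening, from -1 (shut) to 1 (fully open); "slide": the shift along the world's x, y, z normalised to -1 to 1, where 1 is 0.1 m, a list of three; "rot": the turn, a rotation vector about the world's x, y, z normalised to -1 to 1, where 1 is 180 degrees, a list of three. A call has 1 to 5 rows; each row is the pose to reach, as a shift and turn from the pose commanded when the call began, turning the shorter way round; what a row does not reach only later rows make up. A row lasts 1/10 s, in which the tool goes at most 50 mm and 8.59 degrees, less where a joint would pass 70% of its speed; a pose out of reach is approached as far as the arm can. A call with a number of a shift or a turn outside -1 to 1 is refused whole. A call with a gripper value outside its range is refused whole. The fingers move at their own pace and stop on an object; "newtons" is the grip in N (left out, the last holds). Time passes only in rows, so rows that repeat a pose let the fingers close. It gives the time, the measured TCP pose, the force, the opening and the grip force at its end, in the units of the state.
- manip.get_state(): the state, without advancing time (a new reading comes with each control period).
- manip.capture(name): name is "scene" or "side" or "wrist"; returns (picture, depth): 400x640x3 uint8, red, green, blue; 400x640 float32, mm along the optical axis (not along the pixel's ray), 0 where there is no reading.
- manip.camera_model(name): a dict with "camera_matrix" (3x3 intrinsics, pixels), "rvec" (rotation vector, rad) and "tvec" (3), from world to camera coordinates, as OpenCV has them. Camera axes: x right, y down, z forward; pixel columns grow to the right and rows downward; lengths in mm; the calibration is good to about 2 mm. The wrist camera is an equidistant fisheye: a pixel r from the principal point sees the ray r / f radians off the axis. A picture is of the moment at which its call begins: read the wrist's pose just before it. camera_model takes no time and is no camera call; for the wrist camera it gives the pose at the moment of the call.
- manip.hand_in(): hands the job in; it is judged then, once.
The state is a dict: "clock": time; "qpos": joint angles; "qvel": joint speeds; "tau": joint torques, N m; "tool_pos": TCP position; "tool_rot": TCP orientation; "wrist_force": force on the tool from outside, world axes, zero at the start; "ft_torque": the same for the moment, N m; "grip_width": finger opening in mm; "grasp_force": force on a finger pad.
Only numpy, scipy, OpenCV 4.12 (cv2) and the standard library are available. Lean on these libraries where they do the work, as an engineer would, in place of code of your own. Each camera call takes 0.05 s, during which the arm holds its last target. There are 200 camera calls.

TASK

The glued-up mallet head stands on the bar clamp with the jaws still apart. Slide the loose tail jaw up until the head sits snug between both jaws, press the tail jaw's cam lever down flat to lock it to the bar, then press the long ratchet lever at the other end down exactly four clicks, no more, feeling for each click. Finish with the hand still pressing on the ratchet lever, holding it there, and leave the other things on the bench alone.

Things in the scene. Friction and masses are not known exactly. Their poses are not given: they have to be found in the camera images.
- clamp: Aluminium bar clamp screwed to the bench: bar 480 long, 40 wide, its flat top 40 mm above the bench. Origin on the bench under the bar's centre line; x across the bar, y along it: ratchet head at -y, sliding tail jaw at +y. The head's sprung pad shows its face at y = -100 mm. Directions below are in this frame.
- work: Mallet head: three hardwood plies glued together, 58 mm across the bar (x), 90 along it (y), 62 high (z), 0.2 to 0.35 kg, standing loose on the bar between pad and tail jaw, at first 2 to 12 mm clear of the pad. Origin at the centre of its underside.
- tail: Sliding tail jaw, steel; rubs with 4 N while its cam lever is up. Origin 0.5 mm over the bar's top, in the middle of its clamping face (facing -y); axes as the clamp's. Upright jaw 50 wide (x), y 0 to 20 mm, top at z 62. Behind it the saddle, top at z 13, runs to y 110; cam lugs at y 72 to 104, up to z 45. Closed fingers fit between (y 20 to 72, over z 13) and can push the jaw's back to -y.
- jaw_back (a point): Point on the upright back of the tail jaw, 45 mm above the bar's top (17 mm below the jaw's top edge), in the middle of its width; push here towards the head (-y of the clamp).
- cam_pivot (a point): Pivot of the cam lever on the tail jaw, axis across the bar (x), 32 mm above the bar's top.
- cam_grip (a point): Middle of the black end of the cam lever (22 wide, 26 long, 11 mm thick: its surface lies 5.5 mm off this point), 64 mm from the pivot. The lever starts sticking up and away from the head (+y), 1.0 to 1.15 rad above level, and is pressed down through an arc, away from the head, until 0.1 rad above level.
- cam (a joint): Cam lever's angle: 0 = fully up (1.15 rad above level), grows as it is pressed down, stop at 1.05 rad. Takes up to 4 N at the grip on the way, and the self-locking cam stays where it is left; fully down, its shoe grips the bar so that the jaw holds against 40 N.
- lever_pivot (a point): Pivot of the ratchet lever in the head, 85 mm above the bench, axis across the bar (x).
- lever_grip (a point): Middle of the ratchet lever's black grip (24 wide, 68 long, 16 mm thick: its surface lies 8 mm off this point), 112 mm from the pivot. The lever sticks up and away from the head (-y of the clamp), at first 0.93 to 1.05 rad above level, and is pressed down through an arc, away from the head.
- last_tooth (a point): Tip of the last of the hub's seven teeth, 37 mm from the pivot; nears the pawl with each click. Clicks are 0.165 rad apart (18 mm at the grip); the first comes 0.15 to 0.5 rad after the start, for the hub is clocked differently on its spline from clamp to clamp: lever angle alone does not give the count.
- pawl_tip (a point): Where the pawl's tip rests on the hub's rim, fixed to the head, on the upper side towards the work.
- handle: Bystander, leave alone: the mallet's unfitted wooden handle, 300 mm long, lying on the robot's side of the clamp. Origin at its underside or middle.
- hammer: Bystander, leave alone: claw hammer lying on the robot's side of the clamp. Origin at its underside or middle.
- glue: Bystander, leave alone: white glue bottle, 56 mm across and 170 mm tall, standing beyond the tail end of the bar. Origin at its underside or middle.
- tape: Bystander, leave alone: black tape measure, 72 x 40 x 60 mm. Origin at its underside or middle.
- square: Bystander, leave alone: try square lying flat, 115 mm stock and 150 mm blade. Origin at its underside or middle.
- offcut: Bystander, leave alone: hardwood offcut, 55 x 100 x 30 mm. Origin at its underside or middle.
- tin: Bystander, leave alone: open steel tin, 68 mm across and 70 mm tall. Origin at its underside or middle.
- pad: The head's sprung pad: rubber-faced disc 38 mm across, centre 68 mm above the bench, pushed out along the bar by the ratchet lever, 2 mm a click, through a 3 N/mm spring. Origin 10 mm behind the middle of its face; axes as the clamp's.
- ratchet: The ratchet lever with its hub; origin at its pivot. It swings freely (about 1 N at the grip), then the sprung pawl rides up each tooth: the push climbs to 5 to 11 N (a finger that stands still may feel only 1.5) and, as the pawl drops behind the tooth, falls to nearly nothing while the lever jumps 6 mm ahead: one click. It cannot go back. From rest after a click, a push under 2 N moves nothing.
Things that resemble listed ones, but are neither listed nor needed, are in the scene too. Leave any orange look-alike of the work alone.

How it is judged (in metres and radians):
On the way, in this order (a step that is already met when the one before it is completed fails the run):
1. the tail jaw is slid up: the head is snug between both jaws, cam lever still up (contact force between work and tail above 1 N and contact force between work and pad above 1 N and value of joint cam below 0.5 rad), for 0.2 s.
2. the cam lever is pressed down, the jaw still snug, the ratchet lever not yet worked (value of joint cam above 0.9 rad and contact force between work and tail above 0.5 N and distance between last_tooth and pawl_tip above 0.03 m), for 0.2 s.
At the end, for the whole second after the job is handed in: Pawl behind the fourth tooth (last tooth 12.8 to 17.2 mm from the pawl), fingers pressing the ratchet lever with over 1 N, cam lever down (over 0.9 rad), mallet head upright within 0.08 rad, within 15 mm of the bar's centre line, squeezed by pad and tail jaw with over 10 N each (distance between last_tooth and pawl_tip between 0.0128 and 0.0172 m and contact force between the fingers and ratchet above 1 N and value of joint cam above 0.9 rad and contact force between work and tail above 10 N and contact force between work and pad above 10 N and angle between work's own z axis and vertical below 0.08 rad and x of work in the frame of clamp between -0.015 and 0.015 m); the arm keeps its last pose, push and grip.
It fails at once if the ratchet lever is taken past the fourth click (a fifth click) (distance between last_tooth and pawl_tip below 0.0117 m).
It fails at once if a bystander is shoved by more than 25 mm (distance of any of handle, hammer, glue, tape, square, offcut, tin from where it was at the start of the episode above 0.025 m).
It also fails if it takes over 72 s, if anything falls off the work surface, if the arm or the gripper's body presses on something with over 40 N, if the wrist force passes 120 N, or if a joint passes its speed limit or range.

## Working session

There is one attempt and no reset: what is moved stays moved. The work goes in short steps, Python scripts to look and compute and a tool call to move; the robot and the scene stay as the last step left them, time stands still between calls to the robot, and variables do not carry over. Pictures are saved under pics/ and viewed, at most 10 in all, crops included, and the job is handed in when it is done.

Besides the shell and the picture viewer there is one more tool, called as name(argument=value, ...) on one line, values as JSON. send_rows: Moves the arm, as the interface text tells. Scaled input: -1 to 1 covers 0.1 m each way for a shift and 180 degrees each way for a turn. Its arguments: {"type":"object","properties":{"claw":{"type":"array","items":{"type":"number"}},"slide":{"type":"array","items":{"type":"array","items":{"type":"number"}}},"rot":{"type":"array","items":{"type":"array","items":{"type":"number"}}},"newtons":{"type":"number"}},"required":["claw","slide","rot"]}

```bash
mkdir -p pics; cat > h.py <<'E'
import numpy as np, cv2
from bench import manip
def grab(n):
    m=manip.camera_model(n); p,d=manip.capture(n); np.savez(f'{n}.npz',p=p,d=d,K=m['camera_matrix'],r=m['rvec'],t=m['tvec']); return p,d
def load(n):
    return np.load(f'{n}.npz')
def pt(n,u,v,z=None,w=1):
    """pixel->world by depth (median in window)"""
    q=load(n);K=q['K'];R=cv2.Rodrigues(q['r'])[0];t=q['t'].ravel()
    ray=np.linalg.inv(K)@[u,v,1]
    if z is None:
        d=q['d'][int(v)-w:int(v)+w+1,int(u)-w:int(u)+w+1]; d=d[d>0]; return R.T@(ray*np.median(d)-t)
    c=-R.T@t; r=R.T@ray; return c+r*(z-c[2])/r[2]
E
python3 - <<'E'
from h import *
for n in('scene','side'):
    p,d=grab(n); cv2.imwrite(f'pics/{n}0.png',p[:,:,::-1]); q=load(n); print(n,-cv2.Rodrigues(q['r'])[0].T@q['t'].ravel(),q['K'][0,0])
print(manip.get_state())
E
```

```text
scene [1522.63281912  122.1010588   826.44314898] 493.611450678939
side [ 449.07401344 -670.29654442  978.1068342 ] 375.4404385010722
{'clock': 0.1, 'qpos': array([-1.10266963e-01,  3.78003551e-01,  7.97801022e-02,  1.27438480e+00,
        9.47131768e-06,  1.46050758e+00]), 'qvel': array([-0.00045816, -0.00174526,  0.00313646, -0.00072188, -0.00096532,
        0.00227592]), 'tau': array([ 1.23975104e-03, -4.64693749e+01,  2.70581460e+01,  1.20317750e-02,
       -1.20622694e-04,  2.24793462e-05]), 'tool_pos': array([5.74427583e+02, 9.13922164e-02, 2.30454540e+02]), 'tool_rot': array([-2.22041259e+00, -2.22046095e+00,  1.76640751e-03]), 'wrist_force': array([-0.2050123 ,  0.48991658,  0.06383004]), 'ft_torque': array([-0.01822667, -0.01751317, -0.00149784]), 'grasp_force': 0.0, 'grip_width': 85.19800461795835}
```

View pics/scene0.png

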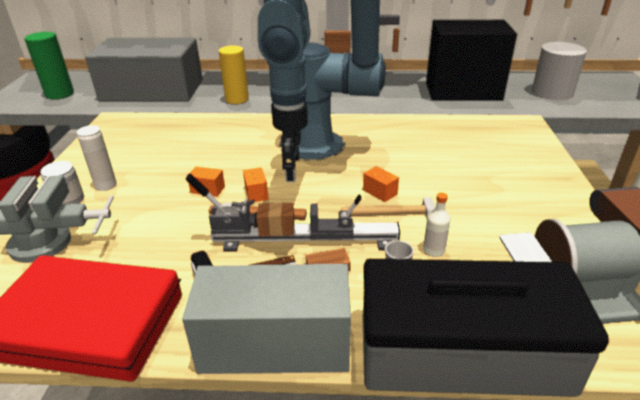

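View pics/side0.png

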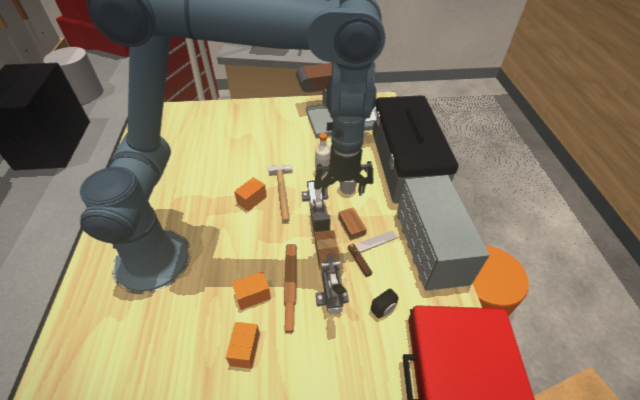

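The brown work (scene ~278,218) stands on the bar, with the ratchet lever (~198,185) to its left and the tail jaw (~325,215) and cam lever (~355,202) to its right. The orange blocks at (207,180), (255,183) and (380,183) are look-alikes. I'll check both views in an enlarged crop.

```bash
python3 - <<'E'
from h import *
a=load('scene')['p'][165:260,180:420]; b=load('side')['p'][170:320,280:400]
cv2.imwrite('pics/c1.png',cv2.resize(a,None,fx=3.33,fy=3.33,interpolation=cv2.INTER_CUBIC)[:,:,::-1])
cv2.imwrite('pics/c2.png',cv2.resize(b,None,fx=4,fy=4,interpolation=cv2.INTER_CUBIC)[:,:,::-1])
E
```

```text
(no output)
```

View pics/c1.png

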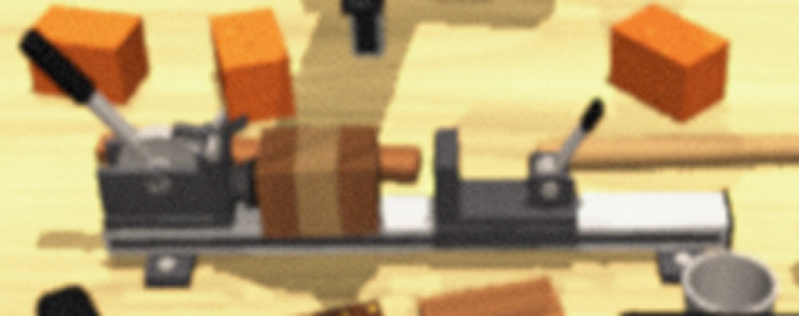

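View pics/c2.png

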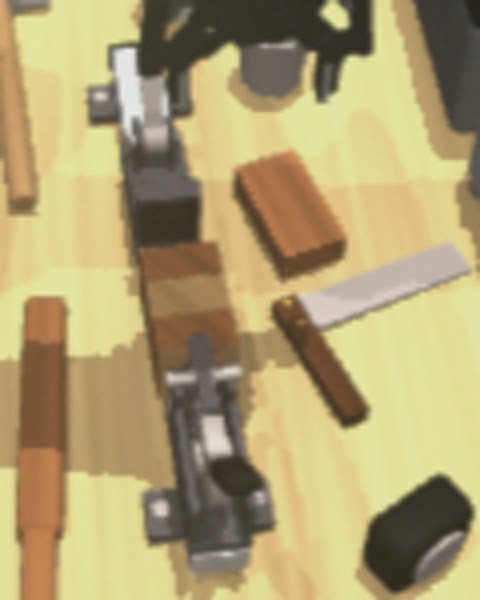

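```bash
python3 - <<'E'
from h import *
def c1(u,v):return 180+u/3.33,165+v/3.33
for nm,u,v,z in [('bar right back',725,197,40),('bar right front',728,231,40),('bar mid front',600,231,40),('bar mid back',600,195,40),('bar gap back',405,200,40),('bar gap front',405,228,40),
 ('bar bottom L',110,248,0),('bar bottom R',728,248,0),
 ('jaw top L',437,131,102.5),('jaw topR',457,131,102.5),('work top fL',258,128,102),('work top fR',378,128,102),('cam tip',598,103,None),('cam grip',592,115,None),('pivot screw',549,187,None),('lug top',547,155,None),('ratchet grip',60,65,None),('grip tip',30,40,None),('grip base',92,97,None),('hub screw',158,183,None)]:
    p=c1(u,v); print(nm,np.round(p,1),'depth',np.round(pt('scene',*p,w=0),1), 'plane',None if z is None else np.round(pt('scene',*p,z=z),1))
def c2(u,v):return 280+u/4,170+v/4
print('side')
for nm,u,v,z in [('work top L near',155,362,102),('work top far L',142,252,102),('far R',215,243,102),('jaw top far L',122,155,None),('jaw near top',165,200,102.5),('jaw top nearL',135,203,102.5),('jaw top nearR',198,203,102.5),('jaw top farR',185,152,None),('ratchet grip',235,478,None),('bar end nearL',190,555,40),('nearR',248,555,40),('work',190,290,None)]:
    p=c2(u,v); print(nm,np.round(p,1),'depth',np.round(pt('side',*p,w=0),1), 'plane',None if z is None else np.round(pt('side',*p,z=z),1))
E
```

```text
bar right back [397.7 224.2] depth [501.9 256.1  39.7] plane [502.2 256.   40. ]
bar right front [398.6 234.4] depth [536.3 256.2  33.6] plane [544.3 255.1  40. ]
bar mid front [360.2 234.4] depth [538.1 158.6  32.8] plane [547.  158.3  40. ]
bar mid back [360.2 223.6] depth [500.8 159.   38.8] plane [502.3 159.   40. ]
bar gap back [301.6 225.1] depth [516.6   7.4  43. ] plane [512.7   7.   40. ]
bar gap front [301.6 233.5] depth [544.5   9.5  37.6] plane [547.5   9.8  40. ]
bar bottom L [213.  239.5] depth [ 554.1 -219.1   20.5] plane [ 529.5 -227.8   -0. ]
bar bottom R [398.6 239.5] depth [538.3 257.1  18.5] plane [515.8 260.2   0. ]
jaw top L [311.2 204.3] depth [509.4  33.7 104.2] plane [507.   33.5 102.5]
jaw topR [317.2 204.3] depth [506.9  48.7 102.7] plane [506.7  48.7 102.5]
work top fL [257.5 203.4] depth [ 363.4 -135.6    0.5] plane [ 505.8 -103.9  102. ]
work top fR [293.5 203.4] depth [506.1 -11.6 103.8] plane [503.5 -11.9 102. ]
cam tip [359.6 195.9] depth [521.5 154.4 140.3] plane None
cam grip [357.8 199.5] depth [528.3 150.1 134.2] plane None
pivot screw [344.9 221.
[... 552 characters left out ...]
[555.9 -10.3  99.9] plane [555.6 -11.9 102. ]
jaw top far L [310.5 208.8] depth [497.1 127.9  43.5] plane None
jaw near top [321.2 220. ] depth [523.   31.3 101.8] plane [522.9  30.7 102.5]
jaw top nearL [313.8 220.8] depth [503.1  67.8  54.8] plane [500.3  29.7 102.5]
jaw top nearR [329.5 220.8] depth [547.8  30.5  96.7] plane [547.2  25.9 102.5]
jaw top farR [326.2 208. ] depth [547.6 117.3  54.8] plane None
ratchet grip [338.8 289.5] depth [ 535.6 -256.3  204. ] plane None
bar end nearL [327.5 308.8] depth [ 516.9 -223.3   41.6] plane [ 517.  -222.5   40. ]
nearR [342.  308.8] depth [ 555.8 -224.6   37.7] plane [ 555.6 -225.7   40. ]
work [327.5 242.5] depth [533.2 -51.5 101.2] plane None
```

```bash
cat >> h.py <<'E'
def cloud(n):
    q=load(n);K=q['K'];R=cv2.Rodrigues(q['r'])[0];t=q['t'].ravel();d=q['d'].astype(float)
    v,u=np.mgrid[:400,:640]; P=np.stack([(u-K[0,2])/K[0,0]*d,(v-K[1,2])/K[1,1]*d,d],-1)
    return (P-t)@R, q['p'].astype(int)
E
python3 - <<'E'
from h import *
S=[cloud(n) for n in('scene','side')]
for P,c in S:
    m=(abs(P[...,2]-40)<2.5)&(P[...,0]>480)&(P[...,0]<575)&(P[...,1]>-235)&(P[...,1]<270)&(c.min(-1)>100)
    A=P[m]; b=np.polyfit(A[:,1],A[:,0],1); print('bar',m.sum(),b,cv2.minAreaRect(A[:,:2].astype(np.float32)),A[:,2].mean())
yaw=0.032; o=np.array([529,16.]); 
def cl(P,o=o):
    c,s=np.cos(yaw),np.sin(yaw); d=P[...,:2]-o; return np.stack([c*d[...,0]+s*d[...,1],-s*d[...,0]+c*d[...,1],P[...,2]],-1)
for P,c in S:
    Q=cl(P); inb=abs(Q[...,0])<45
    for nm,lo,hi,zl,zh in [('work',-110,-10,99,106),('jaw',5,60,99,106),('cam',60,190,90,160),('ratchet',-330,-175,110,230)]:
        m=inb&(Q[...,1]>lo)&(Q[...,1]<hi)&(Q[...,2]>zl)&(Q[...,2]<zh)
        if nm in('cam','ratchet'): m&=(c.max(-1)<70)
        A=Q[m]
        if len(A)>4: print(nm,len(A),'pc2/98',np.round(np.percentile(A,[3,97],axis=0),1).tolist(),'mean',A.mean(0).round(1), 'slope',np.round(np.polyfit(A[:,1],A[:,2],1),3))
E
```

```text
bar 586 [-6.90984139e-02  5.33128218e+02] ((525.46484375, 18.343963623046875), (48.45758056640625, 481.2456970214844), 2.5148065090179443) 40.436294985193314
bar 114 [-6.79930592e-02  5.23490938e+02] ((527.0299072265625, 15.499298095703125), (39.65043640136719, 481.4343566894531), 2.6400444507598877) 40.26095901626753
work 481 pc2/98 [[-28.1, -107.7, 99.9], [28.6, -29.6, 105.3]] mean [  1.2 -68.4 102.8] slope [-1.00000e-03  1.02711e+02]
jaw 94 pc2/98 [[-25.1, 16.0, 99.5], [21.2, 33.5, 105.2]] mean [ -0.3  25.  102.9] slope [4.90000e-02 1.01731e+02]
cam 28 pc2/98 [[-2.3, 127.3, 123.4], [7.1, 137.4, 141.4]] mean [  3.  132.7 133.4] slope [  1.202 -26.02 ]
ratchet 186 pc2/98 [[-2.2, -271.4, 157.5], [14.3, -235.3, 204.7]] mean [   7.5 -253.4  181.3] slope [  -1.245 -134.11 ]
work 464 pc2/98 [[-27.9, -105.8, 100.2], [26.7, -28.8, 105.6]] mean [ -0.3 -67.9 103. ] slope [  0.    103.001]
jaw 87 pc2/98 [[-26.1, 13.5, 99.8], [20.6, 34.2, 105.0]] mean [ -3.3  23.  102.8] slope [7.40000e-02 1.01105e+02]
cam 9 pc2/98 [[-11.4, 123.4, 124.0], [0.3, 132.7, 132.6]] mean [ -7.  128.8 127.7] slope [-6.70000e-02  1.36304e+02]
ratchet 81 pc2/98 [[-10.9, -278.9, 166.6], [7.4, -241.1, 207.9]] mean [  -2.4 -266.4  197. ] slope [ -0.928 -50.214]
```

The crop shows the clamp clearly. The brown three-ply head is the work, and the orange blocks do not match it. In the scene crop the tail jaw is at (447,133), the cam pivot screw at (549,187), the ratchet grip at (60,65) and the hub screw at (158,183). The measured points agree with the given sizes: jaw top z 102, cam pivot z 73 and 88 mm behind the jaw face, lever about 112 mm long at about 1.0 rad. Next I shut the fingers and go into the slot behind the jaw.

send_rows(claw=[-1, -1, -1, -1, -1], slide=[[-0.25, 0.38, 0], [-0.5, 0.76, 0], [-0.5, 0.76, -0.2], [-0.5, 0.76, -0.5], [-0.5, 0.76, -0.7]], rot=[[0, 0, 0], [0, 0, 0], [0, 0, 0], [0, 0, 0], [0, 0, 0]], newtons=60)

```text
clock: 0.6
tool_pos: [523.8, 76.5, 159.5]
tool_rot: [-2.22, -2.222, 0.002]
wrist_force: [-0.5, -0.7, -0.1]
grip_width: 12.4
grasp_force: 0.0
```

send_rows(claw=[-1, -1, -1, -1], slide=[[0, 0, 0], [0, 0, 0], [0, 0, 0], [0, 0, 0]], rot=[[0, 0, 0], [0, 0, 0], [0, 0, 0], [0, 0, 0]])

```text
clock: 1.0
tool_pos: [526.2, 75.9, 162.7]
tool_rot: [2.22, 2.22, 0.003]
wrist_force: [-0.4, -0.0, 0.0]
grip_width: 0.3
grasp_force: 0.0
```

```bash
python3 - <<'E'
from h import *
for n in('scene','side'): grab(n)
a=load('scene')['p'][130:250,180:420]; b=load('side')['p'][140:320,270:390]
cv2.imwrite('pics/c3.png',np.hstack([cv2.resize(a,(540,270)),cv2.resize(b,(180,270))])[:,:,::-1])
E
```

```text
(no output)
```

View pics/c3.png

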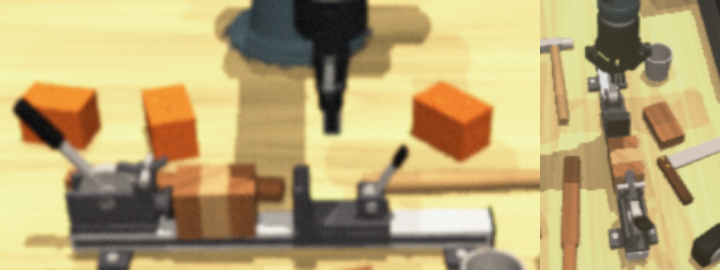

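The shut fingers at (331,130) hang over the slot between the jaw (300,170) and the cam lugs (370,205). I'll lower them and then push towards -y.

send_rows(claw=[-1, -1, -1, -1], slide=[[0, 0, -0.3], [0, 0, -0.6], [0, 0, -0.86], [0, 0, -0.86]], rot=[[0, 0, 0], [0, 0, 0], [0, 0, 0], [0, 0, 0]])

```text
clock: 1.5
tool_pos: [522.1, 75.9, 72.4]
tool_rot: [-2.218, -2.218, 0.007]
wrist_force: [-0.3, -0.6, 0.9]
grip_width: -0.0
grasp_force: 0.0
```

send_rows(claw=[-1, -1, -1, -1, -1], slide=[[0, -0.05, 0], [0, -0.1, 0], [0, -0.15, 0], [0, -0.2, 0], [0.01, -0.25, 0]], rot=[[0, 0, 0], [0, 0, 0], [0, 0, 0], [0, 0, 0], [0, 0, 0]])

```text
clock: 2.0
tool_pos: [527.3, 51.3, 76.7]
tool_rot: [2.22, 2.221, 0.005]
wrist_force: [0.4, 4.9, 3.7]
grip_width: -0.1
grasp_force: 2.1
```

send_rows(claw=[-1, -1, -1, -1, -1], slide=[[0, -0.04, 0], [0, -0.08, 0], [0, -0.12, 0], [0, -0.16, 0], [0.01, -0.2, 0]], rot=[[0, 0, 0], [0, 0, 0], [0, 0, 0], [0, 0, 0], [0, 0, 0]])

```text
clock: 2.5
tool_pos: [526.6, 30.8, 75.2]
tool_rot: [-2.221, -2.221, 0.001]
wrist_force: [-0.1, 4.5, 2.7]
grip_width: 0.1
grasp_force: 2.1
```

send_rows(claw=[-1, -1, -1, -1], slide=[[0, -0.03, 0], [0, -0.06, 0], [0, -0.09, 0], [0, -0.11, 0]], rot=[[0, 0, 0], [0, 0, 0], [0, 0, 0], [0, 0, 0]])

```text
clock: 2.9
tool_pos: [527.1, 20.1, 75.2]
tool_rot: [-2.221, -2.221, -0.001]
wrist_force: [2.0, 6.2, 1.6]
grip_width: 0.2
grasp_force: 2.9
```

send_rows(claw=[-1, -1, -1], slide=[[0, -0.02, 0], [0, -0.03, 0], [0, -0.03, 0]], rot=[[0, 0, 0], [0, 0, 0], [0, 0, 0]])

```text
clock: 3.2
tool_pos: [527.2, 17.5, 75.2]
tool_rot: [-2.221, -2.221, -0.002]
wrist_force: [2.5, 4.6, 1.8]
grip_width: 0.0
grasp_force: 2.8
```

send_rows(claw=[-1, -1, -1], slide=[[0, -0.02, 0], [0, -0.03, 0], [0, -0.03, 0]], rot=[[0, 0, 0], [0, 0, 0], [0, 0, 0]])

```text
clock: 3.5
tool_pos: [527.2, 16.0, 75.3]
tool_rot: [-2.218, -2.221, -0.006]
wrist_force: [2.6, 10.4, 1.7]
grip_width: -0.7
grasp_force: 5.0
```

send_rows(claw=[-1, -1, -1], slide=[[0, -0.02, 0], [0, -0.02, 0], [0, -0.02, 0]], rot=[[0, 0, 0], [0, 0, 0], [0, 0, 0]])

```text
clock: 3.8
tool_pos: [527.3, 14.9, 75.3]
tool_rot: [-2.216, -2.221, -0.008]
wrist_force: [2.4, 13.1, 2.1]
grip_width: -0.2
grasp_force: 6.2
```

The reaction rose to 13 N, so the head is snug between pad and jaw. I'll hold briefly, back off, rise and measure the lever.

send_rows(claw=[-1, -1, -1, -1, -1], slide=[[0, 0, 0], [0, 0, 0], [0, 0.1, 0], [0, 0.14, 0.3], [0, 0.14, 0.7]], rot=[[0, 0, 0], [0, 0, 0], [0, 0, 0], [0, 0, 0], [0, 0, 0]])

```text
clock: 4.3
tool_pos: [523.3, 25.6, 143.1]
tool_rot: [-2.218, -2.218, 0.012]
wrist_force: [0.6, 0.2, 0.6]
grip_width: 0.2
grasp_force: 0.0
```

send_rows(claw=[-1, -1, -1], slide=[[0, 0, 0.2], [0, 0, 0.2], [0, 0, 0.2]], rot=[[0, 0, 0], [0, 0, 0], [0, 0, 0]])

```text
clock: 4.6
tool_pos: [526.4, 25.3, 164.7]
tool_rot: [2.222, 2.221, -0.003]
wrist_force: [0.6, 0.9, 0.1]
grip_width: 0.2
grasp_force: 0.0
```

```bash
python3 - <<'E'
from h import *
for n in('scene','side'): grab(n)
a=load('scene')['p'][165:255,180:400]
cv2.imwrite('pics/c4.png',cv2.resize(a,None,fx=3.6,fy=3.6,interpolation=cv2.INTER_CUBIC)[:,:,::-1])
P,c=cloud('scene')
m=(c.max(-1)<75)&(P[...,0]>495)&(P[...,0]<550)&(P[...,1]>85)&(P[...,1]<150)&(P[...,2]>105)&(P[...,2]<150)
A=P[m];print(len(A),A.mean(0),np.percentile(A,[5,95],axis=0).round(1))
E
```

```text
28 [529.80864048 103.68104774 133.64167471] [[522.9  99.2 124.6]
 [534.1 109.  141.2]]
```

View pics/c4.png

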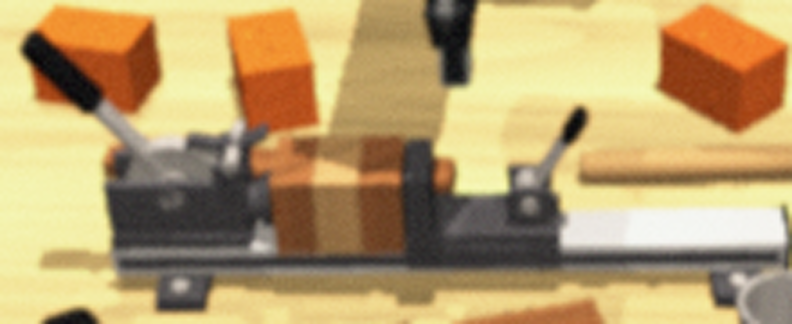

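The head is now snug: the jaw (418,150) touches the work and the work touches the pad (262,195). The cam grip is at crop (573,125), world y≈104, z≈133, so the lever stands at about 1.1 rad. I'll approach from its -y side.

send_rows(claw=[-1, -1, -1, -1, -1], slide=[[0, 0.25, 0], [0, 0.52, 0], [0, 0.53, -0.2], [0, 0.53, -0.35], [0, 0.53, -0.35]], rot=[[0, 0, 0], [0, 0, 0], [0, 0, 0], [0, 0, 0], [0, 0, 0]])

```text
clock: 5.2
tool_pos: [523.7, 78.9, 126.6]
tool_rot: [-2.218, -2.218, 0.009]
wrist_force: [-1.0, 0.2, -0.5]
grip_width: 0.1
grasp_force: 0.0
```

send_rows(claw=[-1, -1, -1, -1, -1], slide=[[0, 0.04, 0], [0, 0.08, 0], [0, 0.12, -0.02], [0, 0.16, -0.05], [0, 0.16, -0.05]], rot=[[0, 0, 0], [0, 0, 0], [0, 0, 0], [0, 0, 0], [0, 0, 0]])

```text
clock: 5.7
tool_pos: [527.5, 95.5, 125.6]
tool_rot: [2.22, 2.221, 0.001]
wrist_force: [0.4, 0.8, 0.6]
grip_width: -0.1
grasp_force: 0.1
```

send_rows(claw=[-1, -1, -1, -1], slide=[[0, 0.04, -0.02], [0, 0.07, -0.05], [0, 0.07, -0.05], [0, 0.07, -0.05]], rot=[[0, 0, 0], [0, 0, 0], [0, 0, 0], [0, 0, 0]])

```text
clock: 6.1
tool_pos: [526.7, 102.3, 120.0]
tool_rot: [-2.221, -2.221, 0.0]
wrist_force: [0.1, 0.7, -0.6]
grip_width: -0.1
grasp_force: 0.0
```

send_rows(claw=[-1, -1, -1, -1], slide=[[0, 0.04, -0.03], [0, 0.07, -0.065], [0, 0.07, -0.065], [0, 0.07, -0.065]], rot=[[0, 0, 0], [0, 0, 0], [0, 0, 0], [0, 0, 0]])

```text
clock: 6.5
tool_pos: [527.0, 109.3, 113.6]
tool_rot: [-2.221, -2.222, -0.0]
wrist_force: [0.8, -0.2, 0.6]
grip_width: -0.2
grasp_force: 0.0
```

```bash
cat >> h.py <<'E'
def blk(y0,y1,z0,z1):
    P,c=cloud('scene')
    m=(c.max(-1)<75)&(P[...,0]>495)&(P[...,0]<560)&(P[...,1]>y0)&(P[...,1]<y1)&(P[...,2]>z0)&(P[...,2]<z1)
    A=P[m]; return len(A),A.mean(0).round(1),np.percentile(A,[5,95],axis=0).round(1).tolist()
E
python3 - <<'E'
from h import *
grab('scene')
a=load('scene')['p'][165:255,180:400]
cv2.imwrite('pics/c5.png',cv2.resize(a,None,fx=3.6,fy=3.6,interpolation=cv2.INTER_CUBIC)[:,:,::-1])
E
```

```text
(no output)
```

View pics/c5.png

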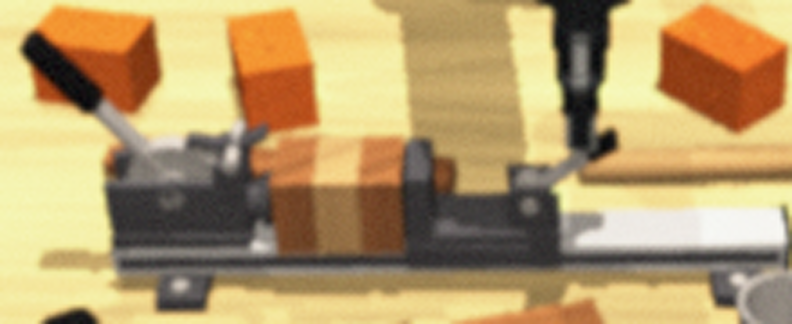

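The lever is at about 0.6 rad and the jaw (418,150) has not visibly moved. I'll press a little further and then push the jaw up again, in case the press relaxed it, before the final lock.

send_rows(claw=[-1, -1, -1, -1, -1], slide=[[0, 0.03, -0.035], [0, 0.055, -0.07], [0, 0.055, -0.07], [0, 0, 0.1], [0, -0.3, 0.3]], rot=[[0, 0, 0], [0, 0, 0], [0, 0, 0], [0, 0, 0], [0, 0, 0]])

```text
clock: 7.05
tool_pos: [526.0, 80.7, 143.1]
tool_rot: [-2.215, -2.224, 0.001]
wrist_force: [1.4, -0.4, -0.9]
grip_width: -0.1
grasp_force: 0.0
```

send_rows(claw=[-1, -1, -1, -1, -1], slide=[[0, -0.3, 0], [0, -0.49, 0], [0, -0.49, -0.3], [0, -0.49, -0.67], [0, -0.49, -0.67]], rot=[[0, 0, 0], [0, 0, 0], [0, 0, 0], [0, 0, 0], [0, 0, 0]])

```text
clock: 7.55
tool_pos: [522.7, 30.2, 72.5]
tool_rot: [-2.217, -2.216, 0.009]
wrist_force: [-1.4, 1.7, -0.4]
grip_width: 0.1
grasp_force: 0.0
```

send_rows(claw=[-1, -1, -1, -1], slide=[[0, -0.05, 0], [0, -0.1, 0], [0, -0.13, 0], [0, -0.13, 0]], rot=[[0, 0, 0], [0, 0, 0], [0, 0, 0], [0, 0, 0]])

```text
clock: 7.95
tool_pos: [528.6, 16.9, 78.4]
tool_rot: [2.22, 2.22, 0.004]
wrist_force: [0.2, 1.1, 1.4]
grip_width: -0.0
grasp_force: 0.5
```

send_rows(claw=[-1, -1, -1], slide=[[0, -0.02, 0], [0, -0.03, 0], [0, -0.03, 0]], rot=[[0, 0, 0], [0, 0, 0], [0, 0, 0]])

```text
clock: 8.25
tool_pos: [528.5, 16.7, 78.4]
tool_rot: [-2.218, -2.222, -0.011]
wrist_force: [1.5, 9.2, 5.7]
grip_width: -0.3
grasp_force: 4.6
```

send_rows(claw=[-1, -1, -1], slide=[[0, -0.01, 0], [0, -0.02, 0], [0, -0.02, 0]], rot=[[0, 0, 0], [0, 0, 0], [0, 0, 0]])

```text
clock: 8.55
tool_pos: [528.5, 16.6, 78.4]
tool_rot: [-2.215, -2.222, -0.016]
wrist_force: [1.0, 14.6, 6.5]
grip_width: -0.3
grasp_force: 7.3
```

send_rows(claw=[-1, -1, -1], slide=[[0, -0.02, 0], [0, -0.03, 0], [0, -0.03, 0]], rot=[[0, 0, 0], [0, 0, 0], [0, 0, 0]])

```text
clock: 8.85
tool_pos: [528.5, 16.1, 78.5]
tool_rot: [-2.21, -2.221, -0.022]
wrist_force: [1.1, 22.5, 6.4]
grip_width: -0.1
grasp_force: 10.8
```

send_rows(claw=[-1, -1, -1], slide=[[0, -0.01, 0], [0, -0.02, 0], [0, -0.02, 0]], rot=[[0, 0, 0], [0, 0, 0], [0, 0, 0]])

```text
clock: 9.15
tool_pos: [528.5, 15.3, 78.5]
tool_rot: [-2.208, -2.221, -0.025]
wrist_force: [0.0, 24.7, 6.7]
grip_width: -0.0
grasp_force: 12.4
```

send_rows(claw=[-1, -1, -1], slide=[[0, -0.01, 0], [0, -0.02, 0], [0, -0.02, 0]], rot=[[0, 0, 0], [0, 0, 0], [0, 0, 0]])

```text
clock: 9.45
tool_pos: [528.6, 14.3, 78.5]
tool_rot: [-2.207, -2.22, -0.028]
wrist_force: [0.4, 29.1, 8.1]
grip_width: -0.3
grasp_force: 13.9
```

send_rows(claw=[-1, -1, -1, -1, -1], slide=[[0, 0.1, 0], [0, 0.23, 0], [0, 0.23, 0.4], [0, 0.4, 0.65], [0, 0.8, 0.65]], rot=[[0, 0, 0], [0, 0, 0], [0, 0, 0], [0, 0, 0], [0, 0, 0]])

```text
clock: 9.95
tool_pos: [530.3, 83.7, 146.0]
tool_rot: [2.222, 2.212, 0.007]
wrist_force: [0.5, 0.9, -0.4]
grip_width: 0.0
grasp_force: 0.0
```

send_rows(claw=[-1, -1, -1], slide=[[0, 0.2, 0], [0, 0.29, 0], [0, 0.29, 0]], rot=[[0, 0, 0], [0, 0, 0], [0, 0, 0]])

```text
clock: 10.25
tool_pos: [526.7, 114.6, 141.6]
tool_rot: [2.219, 2.223, -0.001]
wrist_force: [-0.1, -0.2, 0.0]
grip_width: -0.0
grasp_force: 0.0
```

Now go down onto the lever and press it flat (target about y 124, z 82).

send_rows(claw=[-1, -1, -1, -1, -1], slide=[[0, 0, -0.2], [0, 0, -0.34], [0, 0.03, -0.4], [0, 0.06, -0.46], [0, 0.07, -0.49]], rot=[[0, 0, 0], [0, 0, 0], [0, 0, 0], [0, 0, 0], [0, 0, 0]])

```text
clock: 10.75
tool_pos: [526.9, 120.1, 92.6]
tool_rot: [2.222, 2.22, -0.002]
wrist_force: [-0.9, -3.2, 2.2]
grip_width: -0.2
grasp_force: 1.4
```

send_rows(claw=[-1, -1, -1, -1, -1], slide=[[0, 0.01, -0.04], [0, 0.02, -0.07], [0, 0.025, -0.1], [0, 0.025, -0.1], [0, 0.025, -0.1]], rot=[[0, 0, 0], [0, 0, 0], [0, 0, 0], [0, 0, 0], [0, 0, 0]])

```text
clock: 11.25
tool_pos: [527.3, 123.4, 83.7]
tool_rot: [2.221, 2.221, 0.001]
wrist_force: [-3.5, -3.2, 8.2]
grip_width: 0.3
grasp_force: 3.8
```

send_rows(claw=[-1, -1, -1], slide=[[0, 0, -0.02], [0, 0, -0.04], [0, 0, -0.04]], rot=[[0, 0, 0], [0, 0, 0], [0, 0, 0]])

```text
clock: 11.55
tool_pos: [527.7, 123.5, 82.7]
tool_rot: [2.219, 2.22, 0.003]
wrist_force: [-10.8, -4.7, 27.5]
grip_width: -0.3
grasp_force: 14.1
```

```bash
python3 - <<'E'
from h import *
grab('scene')
a=load('scene')['p'][165:255,180:400]
cv2.imwrite('pics/c6.png',cv2.resize(a,None,fx=3.6,fy=3.6,interpolation=cv2.INTER_CUBIC)[:,:,::-1])
print(manip.get_state()['wrist_force'])
E
```

```text
[-9.63159804 -5.35285657 27.77865484]
```

View pics/c6.png

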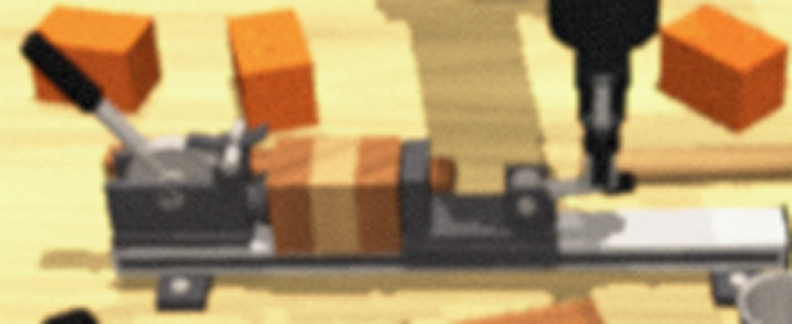

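The cam lever is flat (617,182), on its hard stop at 27 N, with the jaw still snug at (415,200). Now over to the ratchet lever.

send_rows(claw=[-1, -1, -1, -1, -1], slide=[[0, 0, 0.4], [0, 0, 0.8], [0, -0.2, 1.0], [0.05, -0.6, 1.0], [0.1, -1.0, 1.0]], rot=[[0, 0, 0], [0, 0, 0], [0, 0, 0], [0, 0, 0], [0, 0, 0]])

```text
clock: 12.1
tool_pos: [538.5, 23.7, 180.2]
tool_rot: [2.217, 2.223, 0.006]
wrist_force: [1.0, -1.0, 0.6]
grip_width: -0.0
grasp_force: 0.0
```

send_rows(claw=[-1, -1, -1, -1], slide=[[0, -0.3, 0.3], [0, -0.6, 0.5], [0, -1.0, 0.5], [0, -1.0, 0.5]], rot=[[0, 0, 0], [0, 0, 0], [0, 0, 0], [0, 0, 0]])

```text
clock: 12.5
tool_pos: [538.4, -80.1, 229.6]
tool_rot: [2.225, 2.214, 0.003]
wrist_force: [0.4, 1.1, -1.1]
grip_width: -0.0
grasp_force: 0.0
```

send_rows(claw=[-1, -1, -1, -1], slide=[[0, -0.4, 0], [0, -0.7, 0], [0, -1.0, 0], [0, -1.0, 0]], rot=[[0, 0, 0], [0, 0, 0], [0, 0, 0], [0, 0, 0]])

```text
clock: 12.9
tool_pos: [537.5, -178.8, 228.2]
tool_rot: [2.225, 2.217, 0.001]
wrist_force: [-0.0, 1.8, -0.1]
grip_width: -0.1
grasp_force: 0.0
```

send_rows(claw=[-1, -1, -1], slide=[[0, 0, 0], [0, 0, 0], [0, 0, 0]], rot=[[0, 0, 0], [0, 0, 0], [0, 0, 0]])

```text
clock: 13.2
tool_pos: [537.1, -175.1, 228.8]
tool_rot: [-2.219, -2.223, -0.001]
wrist_force: [0.9, -0.2, -0.6]
grip_width: 0.2
grasp_force: 0.0
```

```bash
python3 - <<'E'
from h import *
grab('scene')
for g in (blk(-290,-205,150,225),): print(g)
P,c=cloud('scene')
# grip axis fit
m=(c.max(-1)<70)&(P[...,0]>495)&(P[...,0]<560)&(P[...,1]>-275)&(P[...,1]<-205)&(P[...,2]>140)&(P[...,2]<212)
A=P[m][:,1:]; print(len(A),A.mean(0),np.linalg.svd(A-A.mean(0))[2][0]) if len(A) else 0
E
```

```text
(189, array([ 544.3, -236.9,  181.1]), [[534.5, -253.4, 157.4], [550.1, -219.5, 204.1]])
185 [-237.08730096  181.30537432] [ 0.57632536 -0.81722033]
```

send_rows(claw=[-1, -1, -1, -1, -1], slide=[[0, -0.15, -0.1], [0, -0.3, -0.25], [0, -0.3, -0.46], [0, -0.3, -0.46], [0, -0.3, -0.46]], rot=[[0, 0, 0], [0, 0, 0], [0, 0, 0], [0, 0, 0], [0, 0, 0]])

```text
clock: 13.75
tool_pos: [536.4, -206.5, 182.3]
tool_rot: [-2.221, -2.22, 0.001]
wrist_force: [-0.4, 0.1, 0.5]
grip_width: -0.0
grasp_force: 0.0
```

```bash
cat > a.py <<'E'
from h import *
s=manip.get_state(); T=s['tool_pos']; grab('scene'); P,c=cloud('scene')
y,z=P[...,1]+172.5,P[...,2]-87.5; r=np.hypot(y,z); th=np.arctan2(z,-y)
m=(c.max(-1)<75)&(P[...,0]>500)&(P[...,0]<565)&(r>82)&(r<148)&(th>-.3)&(th<1.3)&~((P[...,1]>T[1]-14)&(P[...,2]>T[2]-3))
print('lever a=%.3f n=%d sd=%.3f'%(np.median(th[m]),m.sum(),th[m].std()),'tcp',T.round(1),'F',s['wrist_force'].round(1))
# angle implied by fingertip corner on grip surface
Y,Z=T[1]-10+172.5,T[2]-85; R=np.hypot(Y,Z); print('finger a=%.3f L=%.0f'%(np.arctan2(Z,-Y)-np.arcsin(8/R),np.sqrt(R*R-64)))
E
python3 a.py; python3 - <<'E'
import numpy as np
for a in np.arange(1.0,-.15,-.05): print('%.2f (%.1f, %.1f)'%(a,-162.5-112*np.cos(a)+8*np.sin(a),85+112*np.sin(a)+8*np.cos(a)),end=' ')
E
```

```text
lever a=0.977 n=186 sd=0.035 tcp [ 536.4 -206.5  182.3] F [-0.4  0.1  0.5]
finger a=1.071 L=106
1.00 (-216.3, 183.6) 0.95 (-221.1, 180.8) 0.90 (-225.9, 177.7) 0.85 (-230.4, 174.4) 0.80 (-234.8, 170.9) 0.75 (-239.0, 167.2) 0.70 (-243.0, 163.3) 0.65 (-246.8, 159.1) 0.60 (-250.4, 154.8) 0.55 (-253.8, 150.4) 0.50 (-257.0, 145.7) 0.45 (-259.9, 140.9) 0.40 (-262.5, 136.0) 0.35 (-265.0, 130.9) 0.30 (-267.1, 125.7) 0.25 (-269.0, 120.5) 0.20 (-270.7, 115.1) 0.15 (-272.0, 109.6) 0.10 (-273.1, 104.1) 0.05 (-274.0, 98.6) -0.00 (-274.5, 93.0) -0.05 (-274.8, 87.4) -0.10 (-274.7, 81.8)
```

send_rows(claw=[-1, -1, -1, -1, -1], slide=[[0, -0.05, 0], [0, -0.1, 0], [0, -0.14, -0.02], [0, -0.18, -0.04], [0, -0.21, -0.06]], rot=[[0, 0, 0], [0, 0, 0], [0, 0, 0], [0, 0, 0], [0, 0, 0]])

```text
clock: 14.3
tool_pos: [537.5, -228.0, 177.1]
tool_rot: [2.221, 2.221, 0.001]
wrist_force: [0.2, 0.6, 0.9]
grip_width: 0.2
grasp_force: 0.8
```

```bash
python3 a.py
```

```text
lever a=0.930 n=161 sd=0.032 tcp [ 537.5 -228.   177.1] F [0.2 0.6 0.9]
finger a=0.882 L=113
```

send_rows(claw=[-1, -1], slide=[[0, -0.018, -0.014], [0, -0.036, -0.027]], rot=[[0, 0, 0], [0, 0, 0]])

```text
clock: 14.55
tool_pos: [537.3, -231.2, 174.3]
tool_rot: [2.221, 2.221, 0.001]
wrist_force: [0.9, 1.8, 2.5]
grip_width: -0.0
grasp_force: 0.8
```

```bash
python3 a.py
```

```text
lever a=0.899 n=158 sd=0.030 tcp [ 537.3 -231.2  174.3] F [0.9 1.8 2.5]
finger a=0.844 L=112
```

send_rows(claw=[-1, -1], slide=[[0, -0.017, -0.014], [0, -0.035, -0.028]], rot=[[0, 0, 0], [0, 0, 0]])

```text
clock: 14.8
tool_pos: [537.3, -234.7, 171.4]
tool_rot: [2.221, 2.221, 0.0]
wrist_force: [1.7, 0.7, 2.3]
grip_width: 0.1
grasp_force: 0.9
```

```bash
python3 a.py
```

```text
lever a=0.854 n=160 sd=0.029 tcp [ 537.3 -234.7  171.4] F [1.7 0.7 2.3]
finger a=0.804 L=112
```

send_rows(claw=[-1, -1], slide=[[0, -0.016, -0.015], [0, -0.033, -0.03]], rot=[[0, 0, 0], [0, 0, 0]])

```text
clock: 15.05
tool_pos: [537.2, -238.0, 168.4]
tool_rot: [2.221, 2.221, 0.0]
wrist_force: [0.9, 0.9, 3.2]
grip_width: -0.2
grasp_force: 1.5
```

```bash
python3 a.py
```

```text
lever a=0.815 n=157 sd=0.028 tcp [ 537.2 -238.   168.4] F [0.9 0.9 3.2]
finger a=0.764 L=112
```

send_rows(claw=[-1, -1], slide=[[0, -0.016, -0.015], [0, -0.032, -0.03]], rot=[[0, 0, 0], [0, 0, 0]])

```text
clock: 15.3
tool_pos: [537.3, -240.8, 165.7]
tool_rot: [2.221, 2.222, 0.002]
wrist_force: [-0.7, 3.4, 5.5]
grip_width: 0.2
grasp_force: 3.7
```

```bash
python3 a.py
```

```text
lever a=0.784 n=155 sd=0.032 tcp [ 537.3 -240.8  165.7] F [-0.7  3.4  5.5]
finger a=0.729 L=112
```

send_rows(claw=[-1, -1], slide=[[0, -0.016, -0.016], [0, -0.031, -0.032]], rot=[[0, 0, 0], [0, 0, 0]])

```text
clock: 15.55
tool_pos: [537.5, -243.5, 163.0]
tool_rot: [2.221, 2.222, 0.003]
wrist_force: [-0.2, 4.3, 10.4]
grip_width: -0.2
grasp_force: 5.7
```

```bash
python3 a.py
```

```text
lever a=0.751 n=153 sd=0.030 tcp [ 537.5 -243.5  163. ] F [-0.2  4.3 10.4]
finger a=0.696 L=112
```

send_rows(claw=[-1, -1], slide=[[0, -0.015, -0.017], [0, -0.03, -0.034]], rot=[[0, 0, 0], [0, 0, 0]])

```text
clock: 15.8
tool_pos: [537.6, -246.2, 160.1]
tool_rot: [2.22, 2.222, 0.004]
wrist_force: [-0.9, 6.5, 13.8]
grip_width: -0.0
grasp_force: 7.1
```

```bash
python3 a.py
```

```text
lever a=0.717 n=148 sd=0.030 tcp [ 537.6 -246.2  160.1] F [-0.9  6.5 13.8]
finger a=0.660 L=112
```

send_rows(claw=[-1, -1], slide=[[0, -0.01, -0.011], [0, -0.02, -0.023]], rot=[[0, 0, 0], [0, 0, 0]])

```text
clock: 16.05
tool_pos: [537.7, -248.3, 157.9]
tool_rot: [2.22, 2.222, 0.004]
wrist_force: [0.3, 4.9, 10.2]
grip_width: 0.0
grasp_force: 5.8
```

```bash
python3 a.py
```

```text
lever a=0.687 n=145 sd=0.032 tcp [ 537.7 -248.3  157.9] F [ 0.3  4.9 10.2]
finger a=0.633 L=112
```

send_rows(claw=[-1, -1], slide=[[0, -0.01, -0.011], [0, -0.02, -0.023]], rot=[[0, 0, 0], [0, 0, 0]])

```text
clock: 16.3
tool_pos: [537.7, -250.3, 155.6]
tool_rot: [2.22, 2.222, 0.004]
wrist_force: [0.6, 4.6, 6.6]
grip_width: 0.1
grasp_force: 4.2
```

```bash
python3 a.py
```

```text
lever a=0.659 n=149 sd=0.031 tcp [ 537.7 -250.3  155.6] F [0.6 4.6 6.6]
finger a=0.606 L=112
```

send_rows(claw=[-1, -1], slide=[[0, -0.01, -0.012], [0, -0.02, -0.024]], rot=[[0, 0, 0], [0, 0, 0]])

```text
clock: 16.55
tool_pos: [536.3, -253.3, 150.9]
tool_rot: [-2.221, -2.22, 0.002]
wrist_force: [0.4, 0.5, 0.5]
grip_width: 0.0
grasp_force: 0.4
```

```bash
python3 a.py
```

```text
lever a=0.605 n=154 sd=0.032 tcp [ 536.3 -253.3  150.9] F [0.4 0.5 0.5]
finger a=0.556 L=112
```

send_rows(claw=[-1, -1], slide=[[0, -0.01, -0.012], [0, -0.02, -0.024]], rot=[[0, 0, 0], [0, 0, 0]])

```text
clock: 16.8
tool_pos: [536.5, -254.4, 149.2]
tool_rot: [-2.22, -2.22, -0.001]
wrist_force: [-2.3, 4.5, 6.8]
grip_width: 0.2
grasp_force: 4.0
```

```bash
python3 a.py
```

```text
lever a=0.591 n=143 sd=0.032 tcp [ 536.5 -254.4  149.2] F [-2.3  4.5  6.8]
finger a=0.538 L=112
```

send_rows(claw=[-1, -1], slide=[[0, -0.01, -0.012], [0, -0.02, -0.024]], rot=[[0, 0, 0], [0, 0, 0]])

```text
clock: 17.05
tool_pos: [536.6, -255.8, 147.3]
tool_rot: [-2.219, -2.221, -0.003]
wrist_force: [-2.4, 4.7, 8.2]
grip_width: -0.1
grasp_force: 5.1
```

```bash
python3 a.py
```

```text
lever a=0.568 n=149 sd=0.030 tcp [ 536.6 -255.8  147.3] F [-2.4  4.7  8.2]
finger a=0.517 L=112
```

Click 1 came at clock 16.55: the force built to 15 N and fell to 0.5 N as the lever jumped from 0.606 to 0.556 rad. The next should come near 0.44.

send_rows(claw=[-1, -1], slide=[[0, -0.012, -0.018], [0, -0.025, -0.037]], rot=[[0, 0, 0], [0, 0, 0]])

```text
clock: 17.3
tool_pos: [536.7, -257.9, 144.1]
tool_rot: [-2.219, -2.221, -0.004]
wrist_force: [-3.9, 7.1, 10.7]
grip_width: 0.1
grasp_force: 6.5
```

send_rows(claw=[-1, -1], slide=[[0, -0.009, -0.014], [0, -0.018, -0.028]], rot=[[0, 0, 0], [0, 0, 0]])

```text
clock: 17.5
tool_pos: [536.7, -259.7, 141.5]
tool_rot: [-2.219, -2.221, -0.004]
wrist_force: [-2.5, 6.3, 8.0]
grip_width: -0.1
grasp_force: 5.0
```

```bash
python3 a.py
```

```text
lever a=0.506 n=138 sd=0.029 tcp [ 536.7 -259.7  141.5] F [-2.5  6.3  8. ]
finger a=0.455 L=112
```

send_rows(claw=[-1, -1], slide=[[0, -0.007, -0.012], [0, -0.014, -0.024]], rot=[[0, 0, 0], [0, 0, 0]])

```text
clock: 17.75
tool_pos: [536.7, -261.7, 138.5]
tool_rot: [-2.22, -2.221, -0.002]
wrist_force: [-1.1, 1.6, 1.2]
grip_width: -0.3
grasp_force: 0.6
```

```bash
python3 a.py
```

```text
lever a=0.472 n=140 sd=0.030 tcp [ 536.7 -261.7  138.5] F [-1.1  1.6  1.2]
finger a=0.423 L=112
```

```bash
python3 a.py
```

```text
lever a=0.459 n=146 sd=0.032 tcp [ 536.7 -262.5  137.9] F [-0.2 -0.  -0.9]
finger a=0.416 L=113
```

send_rows(claw=[-1, -1], slide=[[0, -0.004, -0.01], [0, -0.009, -0.02]], rot=[[0, 0, 0], [0, 0, 0]])

```text
clock: 18.05
tool_pos: [537.1, -264.1, 135.8]
tool_rot: [2.221, 2.221, -0.0]
wrist_force: [-0.7, 0.4, 3.4]
grip_width: -0.2
grasp_force: 1.4
```

```bash
python3 a.py
```

```text
lever a=0.443 n=139 sd=0.030 tcp [ 537.1 -264.1  135.8] F [-0.7  0.4  3.4]
finger a=0.393 L=113
```

send_rows(claw=[-1, -1], slide=[[0, -0.006, -0.012], [0, -0.012, -0.024]], rot=[[0, 0, 0], [0, 0, 0]])

```text
clock: 18.3
tool_pos: [537.2, -264.9, 134.1]
tool_rot: [2.221, 2.221, 0.001]
wrist_force: [-1.4, 2.8, 7.6]
grip_width: 0.2
grasp_force: 3.7
```

```bash
python3 a.py
```

```text
lever a=0.429 n=138 sd=0.030 tcp [ 537.2 -264.9  134.1] F [-1.4  2.8  7.6]
finger a=0.377 L=113
```

Click 2 is done: the force fell to zero near 0.42–0.43 and climbs again from 0.39. The third should come near 0.27.

send_rows(claw=[-1, -1], slide=[[0, -0.01, -0.02], [0, -0.019, -0.042]], rot=[[0, 0, 0], [0, 0, 0]])

```text
clock: 18.55
tool_pos: [537.3, -266.4, 130.8]
tool_rot: [2.221, 2.221, 0.002]
wrist_force: [-2.3, 4.6, 11.5]
grip_width: -0.2
grasp_force: 6.1
```

send_rows(claw=[-1, -1], slide=[[0, -0.006, -0.015], [0, -0.012, -0.03]], rot=[[0, 0, 0], [0, 0, 0]])

```text
clock: 18.75
tool_pos: [537.4, -267.5, 128.4]
tool_rot: [2.22, 2.221, 0.002]
wrist_force: [-2.7, 4.2, 9.5]
grip_width: 0.2
grasp_force: 5.9
```

```bash
python3 a.py
```

```text
lever a=0.368 n=130 sd=0.031 tcp [ 537.4 -267.5  128.4] F [-2.7  4.2  9.5]
finger a=0.321 L=113
```

send_rows(claw=[-1, -1], slide=[[0, -0.004, -0.012], [0, -0.008, -0.024]], rot=[[0, 0, 0], [0, 0, 0]])

```text
clock: 19.0
tool_pos: [537.4, -268.6, 125.8]
tool_rot: [2.22, 2.221, 0.002]
wrist_force: [-4.7, 4.9, 13.4]
grip_width: -0.2
grasp_force: 7.1
```

```bash
python3 a.py; python3 a.py
```

```text
lever a=0.342 n=126 sd=0.034 tcp [ 537.4 -268.6  125.8] F [-4.7  4.9 13.4]
finger a=0.296 L=113
lever a=0.343 n=132 sd=0.033 tcp [ 537.4 -268.6  125.7] F [-2.8  4.1 12.3]
finger a=0.296 L=113
```

send_rows(claw=[-1, -1], slide=[[0, -0.004, -0.012], [0, -0.007, -0.024]], rot=[[0, 0, 0], [0, 0, 0]])

```text
clock: 19.3
tool_pos: [537.6, -269.8, 123.0]
tool_rot: [2.22, 2.22, 0.001]
wrist_force: [-0.1, -0.2, 0.0]
grip_width: -0.1
grasp_force: 0.0
```

```bash
python3 a.py; python3 a.py
```

```text
lever a=0.305 n=130 sd=0.030 tcp [ 537.6 -269.8  123. ] F [-0.1 -0.2  0. ]
finger a=0.270 L=113
lever a=0.298 n=140 sd=0.031 tcp [ 537.3 -269.9  122. ] F [ 0.2 -0.7 -0.5]
finger a=0.261 L=113
```

send_rows(claw=[-1, -1], slide=[[0, -0.003, -0.01], [0, -0.006, -0.02]], rot=[[0, 0, 0], [0, 0, 0]])

```text
clock: 19.6
tool_pos: [536.9, -270.3, 119.2]
tool_rot: [-2.221, -2.221, 0.0]
wrist_force: [-0.4, 0.4, 2.5]
grip_width: 0.0
grasp_force: 1.1
```

```bash
python3 a.py; python3 a.py
```

```text
lever a=0.273 n=123 sd=0.030 tcp [ 536.9 -270.3  119.2] F [-0.4  0.4  2.5]
finger a=0.237 L=113
lever a=0.278 n=127 sd=0.033 tcp [ 536.9 -270.3  119.2] F [ 0.3 -0.1  1.7]
finger a=0.236 L=113
```

Click 3 is done, at about 0.275 rad (12 N down to 0). The fourth is expected near 0.11, so I'll go carefully.

send_rows(claw=[-1, -1], slide=[[0, -0.006, -0.022], [0, -0.012, -0.044]], rot=[[0, 0, 0], [0, 0, 0]])

```text
clock: 19.9
tool_pos: [537.1, -271.2, 116.0]
tool_rot: [2.221, 2.221, 0.001]
wrist_force: [-3.3, 3.5, 11.7]
grip_width: -0.3
grasp_force: 6.0
```

send_rows(claw=[-1, -1], slide=[[0, -0.004, -0.016], [0, -0.008, -0.032]], rot=[[0, 0, 0], [0, 0, 0]])

```text
clock: 20.1
tool_pos: [537.1, -271.9, 113.4]
tool_rot: [2.221, 2.221, 0.001]
wrist_force: [-3.4, 3.7, 11.3]
grip_width: 0.1
grasp_force: 5.7
```

```bash
python3 a.py
```

```text
lever a=0.228 n=121 sd=0.029 tcp [ 537.1 -271.9  113.4] F [-3.4  3.7 11.3]
finger a=0.183 L=113
```

send_rows(claw=[-1, -1], slide=[[0, -0.002, -0.012], [0, -0.004, -0.024]], rot=[[0, 0, 0], [0, 0, 0]])

```text
clock: 20.35
tool_pos: [537.2, -272.3, 111.6]
tool_rot: [2.22, 2.221, 0.001]
wrist_force: [-5.1, 4.3, 16.3]
grip_width: 0.2
grasp_force: 8.1
```

```bash
python3 a.py
```

```text
lever a=0.206 n=108 sd=0.029 tcp [ 537.2 -272.3  111.6] F [-5.1  4.3 16.3]
finger a=0.166 L=113
```

send_rows(claw=[-1, -1], slide=[[0, -0.002, -0.01], [0, -0.004, -0.022]], rot=[[0, 0, 0], [0, 0, 0]])

```text
clock: 20.6
tool_pos: [537.2, -272.9, 109.2]
tool_rot: [2.22, 2.221, 0.001]
wrist_force: [-3.2, 2.3, 11.7]
grip_width: 0.1
grasp_force: 6.1
```

```bash
python3 a.py
```

```text
lever a=0.180 n=111 sd=0.029 tcp [ 537.2 -272.9  109.2] F [-3.2  2.3 11.7]
finger a=0.145 L=113
```

send_rows(claw=[-1, -1], slide=[[0, -0.001, -0.01], [0, -0.003, -0.02]], rot=[[0, 0, 0], [0, 0, 0]])

```text
clock: 20.85
tool_pos: [537.3, -273.3, 107.4]
tool_rot: [2.22, 2.221, 0.001]
wrist_force: [-5.1, 3.5, 15.7]
grip_width: -0.0
grasp_force: 7.9
```

```bash
python3 a.py
```

```text
lever a=0.160 n=108 sd=0.028 tcp [ 537.3 -273.3  107.4] F [-5.1  3.5 15.7]
finger a=0.129 L=113
```

send_rows(claw=[-1, -1], slide=[[0, -0.001, -0.01], [0, -0.002, -0.018]], rot=[[0, 0, 0], [0, 0, 0]])

```text
clock: 21.1
tool_pos: [537.3, -273.8, 104.0]
tool_rot: [2.22, 2.221, 0.0]
wrist_force: [0.4, -0.4, -0.5]
grip_width: -0.2
grasp_force: 0.3
```

```bash
python3 a.py;python3 a.py
```

```text
lever a=0.129 n=110 sd=0.027 tcp [ 537.3 -273.8  104. ] F [ 0.4 -0.4 -0.5]
finger a=0.098 L=113
lever a=0.117 n=102 sd=0.031 tcp [ 537.1 -273.6  103.4] F [-0.9  0.3 -0.3]
finger a=0.093 L=112
```

Click 4: the force fell from 16 N to 0 and the lever jumped. I'll follow it gently to a light holding press.

send_rows(claw=[-1, -1, -1], slide=[[0, -0.001, -0.01], [0, -0.002, -0.02], [0, -0.002, -0.02]], rot=[[0, 0, 0], [0, 0, 0], [0, 0, 0]])

```text
clock: 21.5
tool_pos: [536.9, -273.7, 101.3]
tool_rot: [-2.221, -2.221, 0.0]
wrist_force: [-0.3, 0.1, 0.7]
grip_width: 0.2
grasp_force: 0.2
```

```bash
python3 a.py
```

```text
lever a=0.100 n=108 sd=0.031 tcp [ 536.9 -273.7  101.3] F [-0.3  0.1  0.7]
finger a=0.075 L=112
```

send_rows(claw=[-1, -1, -1], slide=[[0, 0, -0.01], [0, 0, -0.01], [0, 0, -0.01]], rot=[[0, 0, 0], [0, 0, 0], [0, 0, 0]])

```text
clock: 21.85
tool_pos: [537.0, -273.7, 100.7]
tool_rot: [2.221, 2.221, -0.0]
wrist_force: [-0.7, 0.2, 1.5]
grip_width: 0.0
grasp_force: 1.0
```

```bash
python3 a.py
```

```text
lever a=0.087 n=100 sd=0.029 tcp [ 537.  -273.7  100.7] F [-0.7  0.2  1.5]
finger a=0.069 L=112
```

send_rows(claw=[-1, -1, -1, -1, -1], slide=[[0, 0, -0.01], [0, 0, -0.01], [0, 0, -0.01], [0, 0, -0.01], [0, 0, -0.01]], rot=[[0, 0, 0], [0, 0, 0], [0, 0, 0], [0, 0, 0], [0, 0, 0]])

```text
clock: 22.4
tool_pos: [537.0, -273.8, 99.9]
tool_rot: [2.221, 2.221, -0.0]
wrist_force: [-2.6, 0.8, 4.5]
grip_width: 0.2
grasp_force: 2.6
```

```bash
python3 a.py;python3 a.py
```

```text
lever a=0.087 n=96 sd=0.030 tcp [ 537.  -273.8   99.9] F [-2.6  0.8  4.5]
finger a=0.061 L=112
lever a=0.087 n=94 sd=0.031 tcp [ 537.  -273.8   99.9] F [-2.1  0.7  4.9]
finger a=0.062 L=112
```

send_rows(claw=[-1, -1, -1, -1, -1], slide=[[0, 0, 0], [0, 0, 0], [0, 0, 0], [0, 0, 0], [0, 0, 0]], rot=[[0, 0, 0], [0, 0, 0], [0, 0, 0], [0, 0, 0], [0, 0, 0]])

```text
clock: 23.0
tool_pos: [537.0, -273.8, 99.9]
tool_rot: [2.221, 2.221, -0.0]
wrist_force: [-2.2, 0.0, 5.6]
grip_width: 0.1
grasp_force: 2.6
```

```bash
python3 a.py; python3 - <<'E'
from h import *
a=load('scene')['p'][165:255,180:400]
cv2.imwrite('pics/c7.png',cv2.resize(a,None,fx=3.6,fy=3.6,interpolation=cv2.INTER_CUBIC)[:,:,::-1])
E
```

```text
lever a=0.089 n=98 sd=0.031 tcp [ 537.  -273.8   99.9] F [-2.2  0.   5.6]
finger a=0.061 L=112
```

View pics/c7.png

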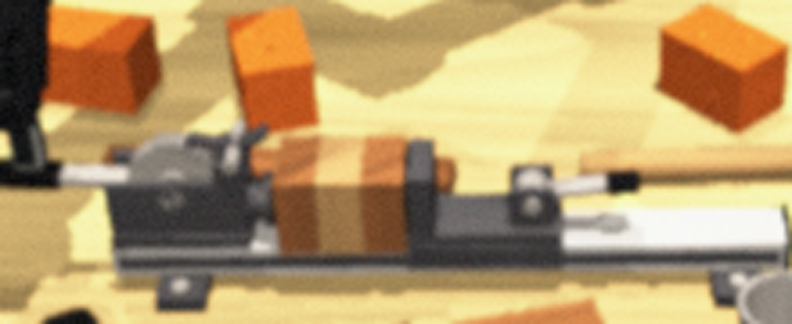

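The ratchet lever is nearly level under the fingers (20,170), the cam is flat (620,182), and the work is upright and squeezed between the jaws (340,195). The press is steady at about 5 N with no drift, so I'm handing in.

```bash
python3 -c "
from bench import manip
print(manip.hand_in())"
```

```text
the job is handed in; nothing more can be done
None
```

I slid the tail jaw up snug, locked the cam lever flat, felt four clicks on the ratchet lever and handed the job in at about 23 s with the hand still pressing it at about 5 N; no verdict came back, and I didn't measure the final squeeze on the head directly.

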